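Unlock and hold the run button with a service driver

TASK

Take the red-handled wide-blade driver out of its stand and with it turn the slotted lock screw on the control box a quarter turn anticlockwise (seen from above), so that its yellow shutter swings off the green hold-to-run button. Then push the button down with the driver's blade to about half of its 12 mm travel, never all the way to the bottom, and finish while still gripping the driver and holding the button there. Work the screw and the button only with the driver, and leave the beaker and bottles around the box where they stand.

Things in the scene. Friction and masses are not known exactly. Their poses are not given: they have to be found in the camera images.
- driver: Loose driver, 0.11 kg. Origin at the blade's end, z up the tool. Flat blade 16 mm wide (x), 3 mm thick (y), 14 mm high; round shaft 8 mm thick to z 65; black collar, diameter 31, z 65 to 69; red handle 24 x 24 mm, flat sides square to x and y, z 69 to 135. It starts upright in the stand, at any yaw, the collar on the stand's top; grip the handle from above.
- driver_stand: Fixed grey block 60 x 60 mm on a black foot 84 x 84 x 8 mm, top 80 mm above the bench, with an upright through hole of 21 mm diameter in the middle; there the driver stands, its blade end 15 mm above the bench. Origin at the centre of the underside, z up.
- control_box: Fixed grey box 130 (x) x 170 (y) x 60 (z) mm with black side cheeks. Origin at the centre of the underside, z up. On its level top are the lock screw at x 0, y -35 mm and the button in its well at x 0, y +3 mm.
- screw_slot (a point): Centre of the floor of the lock screw's slot, on the screw's vertical axis, 66 mm above the bench; turns with the screw. The slot runs along this point's x axis, 6 mm wide, 6 mm deep, open at both ends; steel head of diameter 34 mm, its top 72 mm above the bench.
- lock_screw (a joint): Turn of the screw in rad, growing anticlockwise seen from above; starts at 0 to 0.25, stop at 1.6; stays where left (friction 0.05 N m). The yellow shutter is fast to it: along the slot point's y axis, reaching 52 mm from the axis, top 4 mm above the box top. It overlaps the button's well up to about 0.8 rad.
- button_top (a point): Centre of the flat top of the green button (diameter 20 mm), in an upright round well of diameter 24 mm in the box's top; released it lies 12 mm below the box's top, 48 mm above the bench. Moves down with the button.
- hold_button (a joint): Travel of the button in m, 0 released, 0.012 at the bottom stop. A spring lifts it: 1.5 N at 0, 5.1 N at 6 mm, 8.7 N at 12 mm.
- beaker: Small clear beaker, diameter 54 mm, 68 mm high, a loose bystander behind the box. Origin at the centre of its underside.
- reagent_bottle: Clear bottle with blue cap, diameter 56 mm, 106 mm high, a loose bystander behind the box. Origin at the centre of its underside.
- dropper: Brown bottle with black cap, diameter 31 mm, 69 mm high, a loose bystander left of the box. Origin at the centre of its underside.
Things that resemble listed ones, but are neither listed nor needed, are in the scene too. There is more than one size of the driver; the job needs the largest.

How it is judged:
By the outcome, as a careful person would: the job done as asked, in the order asked, and still so for the second after the job is handed in, while the arm keeps its last pose, push and grip.
It also fails if it takes over 48 s, if anything falls off the work surface, if the arm or the gripper's body presses on something with over 40 N, if the wrist force passes 120 N, or if a joint passes its speed limit or range.

ROBOT

A 6-joint arm with a two-finger parallel gripper is mounted at the origin on a cart in front of the work surface, level with it; the furniture and walls round the work are solid. World frame = base frame: x ahead of the robot, y to its left, z up, the work surface at z = 0. Lengths are in m, angles in rad, forces in N, time in s.
With the tool pointing down it reaches from about 0.3 to 0.775 m from the base axis. Payload 14.6 kg.
Tool frame: the origin (TCP) lies at the very end of the fingers, on their centre line; the grasp point (between the pads) lies 19 mm behind it; z points along the fingers, y is the line along which they close (so a half turn about z gives the same grasp; the last joint's range is limited). The gripper opens to 94 mm and grips with 3 to 60 N. Pads are 16 mm wide; open, the fingers measure 119 mm over their backs; the gripper's body (75 mm by 177 mm) begins 78 mm behind the grasp point.
Start: joints at [-1.336, 0.3, 1.521, -0, 1.321, -0.067], TCP at [0.163, -0.525, 0.205] pointing down, gripper open.
Joint ranges: [-3.03, 3.03], [-0.79, 2.21], [0.23, 2.52], [-1.04, 4.18], [0, 3.07], [-2.55, 2.55]. Speed limits (rad/s): [2.22, 2.22, 2.57, 3.14, 3.14, 3.14].

INTERFACE

Orientations are given as [roll, pitch, yaw] about the fixed x, y, z axes, in that order (R = Rz(yaw) Ry(pitch) Rx(roll)).
In Python, from station import ctrl gives the robot as it stands.
- The arm moves only by the tool carry_out, never from a script. Its argument "motion" is text: rows parted by semicolons, each of 7 numbers parted by spaces: the shift along the world's x, y, z in m, then the turn, a rotation vector about the world's x, y, z in degrees, then the closure in counts, from 0 (fully open) to 255 (shut). In form: dx dy dz wx wy wz hand; .... A call has 1 to 20 rows; each row shifts and turns the commanded pose from where the row before left it; what a row does not reach is not made up. A row lasts 1/12 s, in which the tool goes at most 41.7 mm and 7.16 degrees, less where a joint would pass 70% of its speed; a pose out of reach is approached as far as the arm can. A call is refused whole if a number of a shift passes 0.0417 or a number of a turn 7.16, either way. A call with a gripper value outside its range is refused whole. The fingers move at their own pace and stop on an object; "grip_force" is the grip in N (left out, the last holds). Time passes only in rows, so rows that do not move let the fingers close. It gives the time, the measured TCP pose, the force, the opening and the grip force at its end, in the units of the state.
- ctrl.get_obs(): the state, without advancing time (a new reading comes with each control period).
- ctrl.camera(name): name is "side" or "top"; returns a dict with "pixels" (384x512x3 uint8, red, green, blue), "range_z" (384x512 float32, m along the optical axis (not along the pixel's ray), 0 where there is no reading), "K" (3x3 intrinsics, pixels), "dist" ([k1, k2, p1, p2, k3] as OpenCV has them; the pictures are not rectified), "position" and "attitude" of the camera in the world. Camera axes: x right, y up, looking along -z (the intrinsics and any distortion apply to the point x, -y, -z); pixel columns grow to the right and rows downward; lengths in m; the calibration is good to about 2 mm. A picture is of the moment at which its call begins.
- ctrl.hand_in(): hands the job in; it is judged then, once.
The state is a dict: "time_s": time; "qpos": joint angles; "joint_vel": joint speeds; "tau": joint torques, N m; "ee_pos": TCP position; "eef_rot": TCP orientation; "force": force on the tool from outside, world axes, zero at the start; "moment": the same for the moment, N m; "grip_width": finger opening in m; "grip_force": force on a finger pad.
Only numpy, scipy, OpenCV 4.12 (cv2) and the standard library are available. Lean on these libraries where they do the work, as an engineer would, in place of code of your own. Each camera call takes 0.05 s, during which the arm holds its last target. There are 200 camera calls.

## Working session

There is one attempt and no reset: what is moved stays moved. The work goes in short steps, Python scripts to look and compute and a tool call to move; the robot and the scene stay as the last step left them, time stands still between calls to the robot, and variables do not carry over. Pictures are saved under pics/ and viewed, at most 10 in all, crops included, and the job is handed in when it is done.

Besides the shell and the picture viewer there is one more tool, called after ">>>" in YAML: its name, and indented under it one key for each argument. carry_out: Moves the arm, as the interface text tells. Its arguments: {"type":"object","properties":{"motion":{"type":"string"},"grip_force":{"type":"number"}},"required":["motion"]}

```bash
mkdir -p pics; cat > h.py <<'E'
import numpy as np, cv2
from station import ctrl
def cam(n,save=None):
    c=ctrl.camera(n); np.savez(f'{n}.npz',**{k:np.array(v) for k,v in c.items()})
    if save: cv2.imwrite(f'pics/{save}.png',c['pixels'][:,:,::-1])
    return c
def load(n): return dict(np.load(f'{n}.npz'))
def Rm(a):
    from scipy.spatial.transform import Rotation as R
    a=np.array(a,float)
    if a.shape==(3,3): return a
    return R.from_euler('xyz',a).as_matrix()
def ray(c,u,v):
    p=cv2.undistortPoints(np.array([[[u,v]]],float),c['K'],c['dist'])[0,0]
    return Rm(c['attitude'])@np.array([p[0],-p[1],-1.])
def atz(c,u,v,z):
    d=ray(c,u,v);o=np.array(c['position']);return o+d*(z-o[2])/d[2]
def atd(c,u,v):
    return np.array(c['position'])+ray(c,u,v)*c['range_z'][int(round(v)),int(round(u))]
def proj(c,P):
    q=Rm(c['attitude']).T@(np.array(P,float)-c['position']);q=q*[1,-1,-1]
    return cv2.projectPoints(q.reshape(1,1,3),np.zeros(3),np.zeros(3),c['K'],c['dist'])[0].ravel()
E
python3 - <<'E'
from h import *
for n in('top','side'):
    c=cam(n,n+'0');print(n,c['K'],c['dist'],c['position'],c['attitude'])
print(ctrl.get_obs())
a=cv2.imread('pics/top0.png');cv2.imwrite('pics/top0b.png',cv2.resize(a,(800,600),interpolation=cv2.INTER_CUBIC))
E
```

```text
top [[404.94016495   0.         256.34627729]
 [  0.         404.94016495 198.85699101]
 [  0.           0.           1.        ]] [0.04525142 0.         0.         0.         0.        ] [0.3334161  0.17440553 1.22576678] [ 0.16990908 -0.00859655 -1.55638019]
side [[393.58468384   0.         251.36746188]
 [  0.         393.58468384 194.06665368]
 [  0.           0.           1.        ]] [-0.0419849  0.         0.         0.         0.       ] [ 0.43668856 -0.67060524  0.43185485] [ 1.16897741  0.00399271 -0.11737453]
{'time_s': 0.1, 'qpos': array([-1.33560524e+00,  3.00408833e-01,  1.52151304e+00,  1.17330784e-05,
        1.32069632e+00, -6.65982418e-02]), 'joint_vel': array([ 0.00019972, -0.00152977, -0.00032472, -0.0002566 , -0.00038649,
       -0.00139947]), 'tau': array([ 1.93293331e-04, -5.32643867e+01, -3.53285015e+01,  7.09580421e-02,
        2.34709057e-02, -4.47587115e-05]), 'ee_pos': array([ 0.16342283, -0.52491661,  0.20494927]), 'eef_rot': array([-3.14057015e+00, -7.95883917e-05,  3.01786376e-01]), 'force': array([ 0.36299027, -0.10970129, -0.24443327]), 'moment': array([-0.01323285,  0.05601139,  0.01002157]), 'grip_force': 0.0, 'grip_width': 0.09378702906437682}
```

View pics/top0b.png

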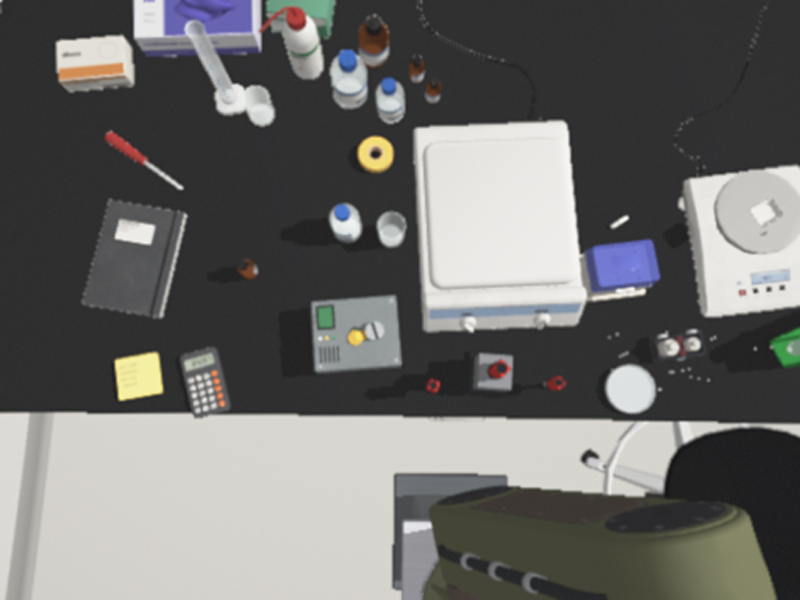

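View pics/side0.png

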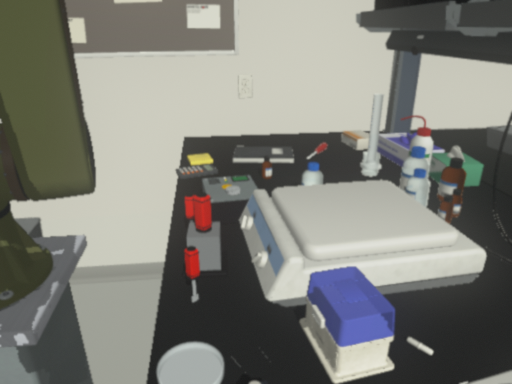

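The top view (800x600) has the control box at (356,334) with the screw at (374,331), and the grey stand at (493,371). There are four red-handled tools: (433,385), (498,370), (557,383), and one lying down at (125,148). The one at (498,370) stands in the grey block. I'll confirm it in an enlarged crop.

```bash
python3 - <<'E'
from h import *
c=load('top');s=load('side')
I=c['pixels'][:,:,::-1]
a=cv2.resize(I[185:260,190:365],None,fx=4.5,fy=4.5,interpolation=cv2.INTER_CUBIC)
b=cv2.resize(s['pixels'][165:310,165:285,::-1],None,fx=2,fy=2,interpolation=cv2.INTER_CUBIC)
out=np.zeros((600,800,3),np.uint8);out[:a.shape[0],:a.shape[1]]=a[:,:800]
out[338:338+262,:b.shape[1]]=b[:262]
z=cv2.resize(I[222:252,298:334],None,fx=7,fy=7,interpolation=cv2.INTER_CUBIC)
out[340:340+z.shape[0],260:260+z.shape[1]]=z
z=cv2.resize(I[198:228,216:252],None,fx=7,fy=7,interpolation=cv2.INTER_CUBIC)
out[340:340+z.shape[0],530:530+z.shape[1]]=z
cv2.imwrite('pics/crop1.png',out)
E
```

```text
(no output)
```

View pics/crop1.png

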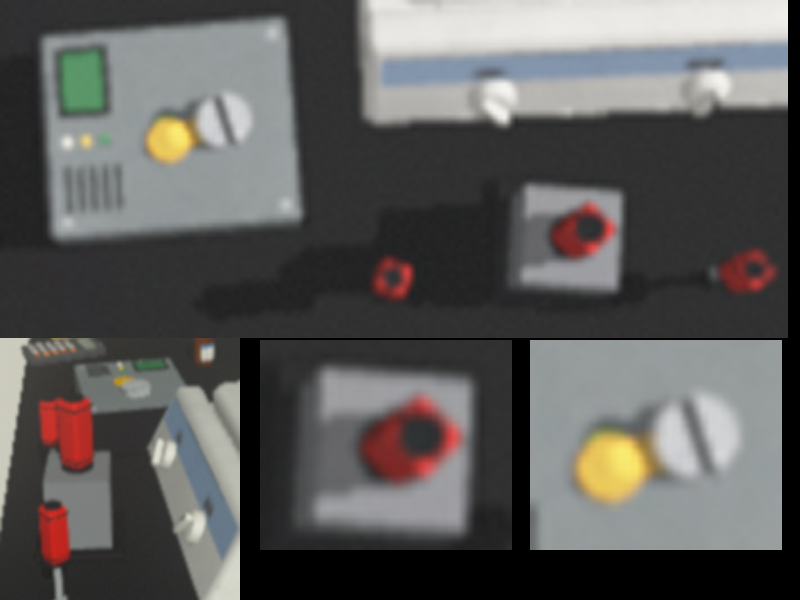

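The crop shows the wanted driver in the grey block: black-topped square handle at crop (590,228), with the collar on the stand. It's bigger than the look-alikes at (392,278) and (748,272), which stand outside the block. The screw head is at (223,120) with its slot near image-vertical, and the yellow shutter at (170,138) covers the button. Next I'll measure these.

```bash
cat > meas.py <<'E'
from h import *
c=load('top')
def cloud(u0,u1,v0,v1):
    uu,vv=np.meshgrid(np.arange(u0,u1),np.arange(v0,v1))
    p=cv2.undistortPoints(np.stack([uu,vv],-1).reshape(-1,1,2).astype(float),c['K'],c['dist'])[:,0]
    d=c['range_z'][v0:v1,u0:u1].ravel()[:,None]
    X=np.c_[p[:,0],-p[:,1],-np.ones(len(p))]*d
    return X@Rm(c['attitude']).T+c['position'], c['pixels'][v0:v1,u0:u1].reshape(-1,3).astype(int), uu.ravel(),vv.ravel()
def rect(P):
    r=cv2.minAreaRect((P[:,:2]*1000).astype(np.float32));return r
P,C,u,v=cloud(195,262,185,242)
m=abs(P[:,2]-.06)<.006; print('box z',np.median(P[m,2]),rect(P[m]),m.sum())
y=(C[:,0]-C[:,2]>60)&(C[:,0]>150)&(P[:,2]>.05); print('shutter',np.median(P[y],0),u[y].mean(),v[y].mean())
h=(P[:,2]>.0665)&(P[:,2]<.08); print('head z>66.5',P[h].mean(0),rect(P[h]),h.sum())
P,C,u,v=cloud(295,335,222,255)
m=abs(P[:,2]-.08)<.006; print('stand',np.median(P[m,2]),rect(P[m]),m.sum())
m=P[:,2]>.14; print('handle top',P[m].mean(0),P[m,2].max(),rect(P[m]),m.sum(),u[m].mean(),v[m].mean())
f=lambda x,y:(190+x/4.5-.5+.11,185+y/4.5-.5+.11)
for n,x,y,z in [('drv',590,229,.150),('screw',223,120,.072),('sl1',218,98,.072),('sl2',229,142,.072),('L',393,278,.1),('R',752,268,.1)]:
    a=f(x,y);print(n,a,atz(c,*a,z),atd(c,*a))
for n,q in dict(TL=(40,37),TR=(287,17),BR=(301,218),BL=(55,240)).items(): print(n,atz(c,*f(*q),.06))
for n,q in dict(TL=(523,184),TR=(624,190),BR=(618,292),BL=(508,288)).items(): print('st',n,atz(c,*f(*q),.08))
print('others: max height near L,R')
for uu,vv in [(277,246),(356,245)]:
    Q,_,_,_=cloud(uu-8,uu+9,vv-8,vv+9);k=Q[:,2].argmax();print(Q[k])
E
python3 meas.py
```

```text
box z 0.059977921601621964 ((492.4804992675781, 250.0881805419922), (130.72369384765625, 169.83523559570312), 5.588436603546143) 2440
shutter [0.48197478 0.25109412 0.06322868] 226.89772727272728 215.5568181818182
head z>66.5 [0.49559715 0.22036492 0.0707197 ] ((497.3841857910156, 246.47061157226562), (133.13284301757812, 51.83261489868164), 89.72358703613281) 117
stand 0.08007953179113902 ((423.91259765625, -4.314155578613281), (60.22439956665039, 60.2210807800293), 87.05384063720703) 338
handle top [0.42036825 0.00352857 0.18685592] 1.2257667770065466 ((376.06591796875, 76.533447265625), (27.290679931640625, 211.77108764648438), 30.88930320739746) 88 320.20454545454544 235.375
drv (320.7211111111111, 235.4988888888889) [ 0.42215617 -0.00443856  0.15      ] [ 0.42207772 -0.00428044  0.15095108]
screw (239.16555555555556, 211.27666666666667) [0.49448787 0.21619955 0.072     ] [0.49489953 0.21630637 0.06905124]
sl1 (238.05444444444447, 206.38777777777779) [0.50864679 0.21970604 0.072     ] [0.50946847 0.21991846 0.06658983]
sl2 (240.4988888888889, 216.16555555555556) [0.48039742 0.21206971 0.072     ] [0.48037259 0.21206335 0.0721949 ]
L (276.9433333333333, 246.38777777777779) [0.39429158 0.10865936 0.1       ] [0.3939037  0.10907827 0.10717304]
R (356.7211111111111, 244.16555555555556) [ 0.40401908 -0.111783    0.1       ] [ 0.4037283  -0.11060432  0.10463653]
TL [0.54872422 0.33654795 0.06      ]
TR [0.56457163 0.17639602 0.06      ]
BR [0.43369489 0.16538906 0.06      ]
BL [0.4173948  0.32188771 0.06      ]
st TL [0.45560436 0.0257849  0.08      ]
st TR [ 0.4528412  -0.03782167  0.08      ]
st BR [ 0.38894667 -0.03298623  0.08      ]
st BL [0.39029882 0.03562619 0.08      ]
others: max height near L,R
[0.3334161  0.17440553 1.22576678]
[ 0.39845246 -0.11256563  0.11005716]
```

```bash
cat >> meas.py <<'E'
print('-----')
from scipy.optimize import minimize
def handle_fit(n,win,pos,z0=.084,z1=.150,s=6):
    c=load(n);u0,u1,v0,v1=win
    I=c['pixels'][v0:v1,u0:u1].astype(float);R=np.clip((I[...,0]-np.maximum(I[...,1],I[...,2]))/130,0,1)
    if n=='top':
        w=I.max(-1);
    best=[]
    def score(x,y,yaw):
        pts=[]
        for z in(z0,z1):
            for k in range(4):
                a=np.radians(yaw+45+90*k);pts.append(proj(c,[x+.01697*np.cos(a),y+.01697*np.sin(a),z]))
        pts=(np.array(pts)-[u0,v0]+.5)*s
        M=np.zeros((R.shape[0]*s,R.shape[1]*s),np.uint8);cv2.fillConvexPoly(M,cv2.convexHull(pts.astype(np.float32)).astype(np.int32),255)
        M=cv2.GaussianBlur(cv2.resize(M,R.shape[::-1],interpolation=cv2.INTER_AREA)/255.,(0,0),.7)
        if n=='top': # ignore black cap
            q=np.array(proj(c,[x,y,z1]))-[u0,v0];vv,uu=np.mgrid[:R.shape[0],:R.shape[1]]
            ok=(np.hypot(uu-q[0],vv-q[1])>3.2)
        else: ok=np.ones_like(R,bool)
        return ((M-R)**2)[ok].mean()
    for yaw in range(0,90,5):
        r=minimize(lambda p:score(pos[0]+p[0]/1000,pos[1]+p[1]/1000,yaw),[0,0],method='Nelder-Mead',options=dict(maxiter=40,initial_simplex=[[0,0],[3,0],[0,3]]))
        best.append((round(r.fun*1000,2),yaw,np.round(r.x,1)))
    return sorted(best,key=lambda b:b[0])[:6]
print(handle_fit('top',(300,332,225,250),(.4222,-.0044)))
print(handle_fit('side',(188,218,185,236),(.4222,-.0044)))
c=load('top')
P,C,u,v=cloud(225,252,198,226)
r=np.hypot(P[:,0]-.495,P[:,1]-.216);k=(r<.0145);g=C.mean(1);w=np.clip(150-g,0,None)*k
Q=np.array([atz(c,a,b,.072)[:2] for a,b in zip(u,v)])
mu=(w[:,None]*Q).sum(0)/w.sum();S=((Q-mu)*w[:,None]).T@(Q-mu);e,V=np.linalg.eigh(S);print('slot',mu,np.degrees(np.arctan2(V[1,1],V[0,1])),e)
P,C,u,v=cloud(150,400,60,255)
for a,b,x0,x1 in [(-.2,-.1,.3,.8),(-.1,.0,.45,.8),(0,.1,.45,.8),(.1,.2,.45,.8),(.2,.3,.56,.8),(.3,.4,.4,.8)]:
    k=(P[:,0]>x0)&(P[:,0]<x1)&(P[:,1]>a)&(P[:,1]<b)&(P[:,2]<.5);print(a,P[k,2].max(), P[k&(P[:,2]>.09),0].min() if (k&(P[:,2]>.09)).any() else '')
E
python3 meas.py | sed -n '/-----/,$p'
```

```text
-----
[(np.float64(17.54), 30, array([ 1. , -0.6])), (np.float64(18.25), 40, array([ 0.8, -0.6])), (np.float64(18.47), 35, array([0.5, 0. ])), (np.float64(19.6), 45, array([ 1.3, -0.8])), (np.float64(19.67), 25, array([ 1.3, -0.6])), (np.float64(21.48), 50, array([ 1.2, -0.7]))]
[(np.float64(84.86), 45, array([-2.7, -0.1])), (np.float64(85.48), 40, array([-2.6, -0.8])), (np.float64(85.59), 50, array([-2.2, -0.5])), (np.float64(86.01), 35, array([-2.5, -0.2])), (np.float64(86.12), 55, array([-2.3,  0.4])), (np.float64(88.8), 30, array([-2.2, -0.4]))]
slot [0.4944076  0.21543723] -160.84562359345202 [0.00055506 0.0340054 ]
-0.2 0.11935549877119533 0.39074878685526443
-0.1 0.1207274734127255 0.5336363270546347
0 0.120256755719373 0.528869733631981
0.1 0.1188775272380076 0.5284719355579354
0.2 0.10889301941272644 0.6962677041617866
0.3 0.08269843573070657
```

>>> carry_out:
  motion: "0.013 0.026 0 0 0 0.94 0;0.013 0.026 0 0 0 0.94 0;0.013 0.026 0 0 0 0.94 0;0.013 0.026 0 0 0 0.94 0;0.013 0.026 0 0 0 0.94 0;0.013 0.026 0 0 0 0.94 0;0.013 0.026 0 0 0 0.94 0;0.013 0.026 0 0 0 0.94 0;0.013 0.026 0 0 0 0.94 0;0.013 0.026 0 0 0 0.94 0;0.013 0.026 0 0 0 0.94 0;0.013 0.026 0 0 0 0.94 0;0.013 0.026 0 0 0 0.94 0;0.013 0.026 0 0 0 0.94 0;0.013 0.026 0 0 0 0.94 0;0.013 0.026 0 0 0 0.94 0;0.013 0.026 0 0 0 0.94 0;0.013 0.026 0 0 0 0.94 0;0.013 0.026 0 0 0 0.94 0;0.013 0.026 0 0 0 0.94 0"
  grip_force: 30

```text
time_s: 1.77
ee_pos: [0.4237, -0.0036, 0.2053]
eef_rot: [-3.141, 0.0, 0.631]
force: [0.8, -0.7, 0.8]
grip_width: 0.0941
grip_force: 0.0
```

>>> carry_out:
  motion: "0 0 0 0 0 0 0;0 0 0 0 0 0 0;0 0 0 0 0 0 0"

```text
time_s: 2.02
ee_pos: [0.4231, -0.0055, 0.2052]
eef_rot: [-3.141, 0.001, 0.63]
force: [-0.6, 0.2, -0.7]
grip_width: 0.094
grip_force: 0.0
```

>>> carry_out:
  motion: "0 0 -0.018 0 0 0 0;0 0 -0.018 0 0 0 0;0 0 -0.018 0 0 0 0;0 0 -0.018 0 0 0 0;0 0 -0.018 0 0 0 0;0 0 -0.017 0 0 0 0;0 0 0 0 0 0 0;0 0 0 0 0 0 120;0 0 0 0 0 0 150;0 0 0 0 0 0 180;0 0 0 0 0 0 200;0 0 0 0 0 0 220;0 0 0 0 0 0 255;0 0 0 0 0 0 255;0 0 0 0 0 0 255;0 0 0 0 0 0 255;0 0 0 0 0 0 255;0 0 0 0 0 0 255"
  grip_force: 30

```text
time_s: 3.52
ee_pos: [0.4234, -0.0051, 0.0984]
eef_rot: [-3.141, 0.0, 0.63]
force: [0.5, 0.3, -0.2]
grip_width: 0.0254
grip_force: 28.0
```

>>> carry_out:
  motion: "0 0 0 0 0 0 255;0 0 0 0 0 0 255;0 0 0 0 0 0 255;0 0 0 0 0 0 255"
  grip_force: 60

```text
time_s: 3.85
ee_pos: [0.4234, -0.0051, 0.0984]
eef_rot: [-3.141, 0.0, 0.63]
force: [-0.7, 0.8, -0.0]
grip_width: 0.0244
grip_force: 56.5
```

>>> carry_out:
  motion: "0 0 0.01 0 0 0 255;0 0 0.02 0 0 0 255;0 0 0.02 0 0 0 255;0 0 0.02 0 0 0 255;0 0 0.02 0 0 0 255;0 0 0.02 0 0 0 255;0 0 0.01 0 0 0 255;0 0 0 0 0 0 255;0 0 0 0 0 0 255;0 0 0 0 0 0 255"

```text
time_s: 4.68
ee_pos: [0.423, -0.0051, 0.2172]
eef_rot: [-3.14, 0.001, 0.63]
force: [-0.1, -0.3, -2.4]
grip_width: 0.0244
grip_force: 56.6
```

```bash
python3 - <<'E'
from h import *
o=ctrl.get_obs();print(o['grip_width'],o['force'],o['ee_pos'])
c=cam('side');t=cam('top')
u,v=proj(c,[.423,-.005,.17]).round().astype(int);print(u,v)
a=cv2.resize(c['pixels'][v-45:v+55,u-45:u+45,::-1],None,fx=6,fy=6,interpolation=cv2.INTER_CUBIC)
cv2.imwrite('pics/lift.png',a)
E
```

```text
0.02444705722477592 [-0.12100101 -0.25088846 -2.37618202] [ 0.42301653 -0.00511969  0.21716966]
201 185
```

View pics/lift.png

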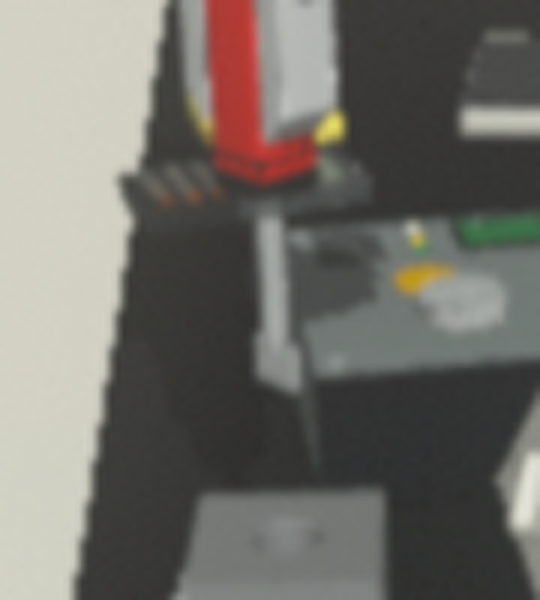

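The driver is lifted clear and the stand's hole is visible. The blade's lower edge runs from (257,375) to (298,392), dropping to the right. I'll compare that with both yaw hypotheses and check the tilt.

```bash
python3 - <<'E'
from h import *
c=load('side');o=ctrl.get_obs();x,y,z=o['ee_pos']
z0=z-.0834
f=lambda P:((proj(c,P)-[201-45,185-45]+.5)*6).round()
for yaw in(36,126):
    a=np.radians(yaw);d=np.array([np.cos(a),np.sin(a),0])*.008
    print(yaw,f([x,y,z0]+d),f([x,y,z0]-d))
print('collar bottom',f([x,y,z0+.065]),'tip',f([x,y,z0]),'blade top',f([x,y,z0+.014]))
t=load('top')
P=atd(c,201-45+280/6,140+365/6);print('blade pt by depth',P, [x,y,z0])
for yy in (225,260,300,340): print(atd(c,156+ (266+ (yy-215)*.08)/6,140+yy/6))
E
```

```text
36 [302. 375.] [259. 389.]
126 [265. 374.] [296. 390.]
collar bottom [269. 182.] tip [281. 382.] blade top [278. 340.]
blade pt by depth [ 0.42407594 -0.009421    0.14040514] [np.float64(0.4230688125082092), np.float64(-0.0051036785715956046), np.float64(0.1338841585862144)]
[ 0.42254157 -0.00911064  0.18577652]
[ 0.42271715 -0.0065503   0.1736245 ]
[ 0.42299737 -0.00729995  0.16095974]
[ 0.42325839 -0.00704887  0.14770862]
```

>>> carry_out:
  motion: "0.0036 0.011 0 0 0 3.57 255;0.0036 0.011 0 0 0 3.57 255;0.0036 0.011 0 0 0 3.57 255;0.0036 0.011 0 0 0 3.57 255;0.0036 0.011 0 0 0 3.57 255;0.0036 0.011 0 0 0 3.57 255;0.0036 0.011 0 0 0 3.57 255;0.0036 0.011 0 0 0 3.57 255;0.0036 0.011 0 0 0 3.57 255;0.0036 0.011 0 0 0 3.57 255;0.0036 0.011 0 0 0 3.57 255;0.0036 0.011 0 0 0 3.57 255;0.0036 0.011 0 0 0 3.57 255;0.0036 0.011 0 0 0 3.57 255;0.0036 0.011 0 0 0 3.57 255;0.0036 0.011 0 0 0 3.57 255;0.0036 0.011 0 0 0 3.57 255;0.0036 0.011 0 0 0 3.57 255;0.0036 0.011 0 0 0 3.57 255;0.0036 0.011 0 0 0 3.57 255"

```text
time_s: 6.45
ee_pos: [0.4954, 0.2154, 0.2174]
eef_rot: [-3.14, 0.0, 1.879]
force: [-0.5, 1.2, -1.4]
grip_width: 0.025
grip_force: 56.6
```

>>> carry_out:
  motion: "0 0 -0.015 0 0 0 255;0 0 -0.015 0 0 0 255;0 0 -0.015 0 0 0 255;0 0 0 0 0 0 255;0 0 0 0 0 0 255;0 0 0 0 0 0 255"

```text
time_s: 6.95
ee_pos: [0.4957, 0.2149, 0.174]
eef_rot: [3.141, 0.0, 1.876]
force: [0.3, -0.3, -0.7]
grip_width: 0.0248
grip_force: 56.6
```

```bash
python3 - <<'E'
from h import *
o=ctrl.get_obs();print(o['ee_pos'],o['eef_rot'],o['force'],o['grip_width'])
c=cam('side')
u,v=proj(c,[.495,.2155,.085]).round().astype(int);print(u,v)
x,y,z=o['ee_pos'];z-=.0834
f=lambda P:((proj(c,P)-[u-26,v-28]+.5)*11).round()
a=cv2.resize(c['pixels'][v-28:v+24,u-26:u+26,::-1],None,fx=11,fy=11,interpolation=cv2.INTER_CUBIC)
cv2.imwrite('pics/hover.png',a)
a=o['eef_rot'][2]-np.pi/2;d=np.array([np.cos(a),np.sin(a),0])*.008
print('tip pred',f([x,y,z]),f([x,y,z]+d),f([x,y,z]-d),'below at .072',f([x,y,.072]),f([x,y,.072]+d*2.1),f([x,y,.072]-d*2.1))
E
```

```text
[0.49570297 0.21490052 0.17397282] [3.14123915e+00 2.97783796e-06 1.87599914e+00] [ 0.3360528  -0.26579231 -0.660715  ] 0.024812173853888096
233 183
tip pred [294. 288.] [328. 282.] [260. 293.] below at .072 [296. 366.] [366. 354.] [225. 378.]
```

View pics/hover.png

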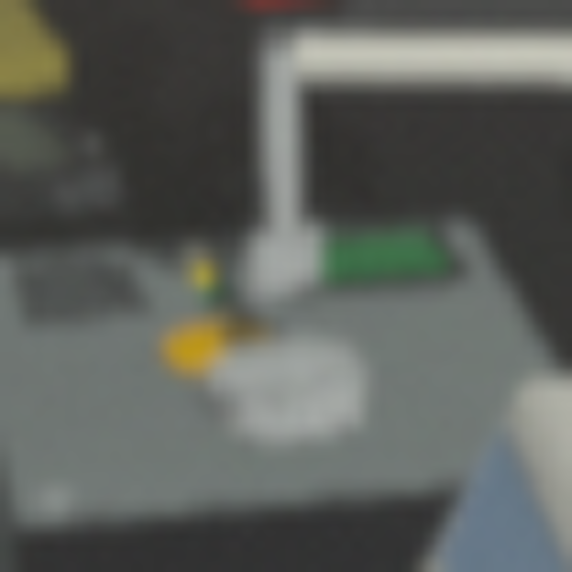

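The blade hangs over the head: tip at crop (285,295), head centre (290,370), both within about 1 pixel of prediction. I'll lower it and watch the force.

>>> carry_out:
  motion: "0 0.0004 -0.005 0 0 0 255;0 0 -0.005 0 0 0 255;0 0 -0.005 0 0 0 255;0 0 -0.002 0 0 0 255;0 0 -0.002 0 0 0 255;0 0 -0.001 0 0 0 255;0 0 0 0 0 0 255;0 0 0 0 0 0 255"

```text
time_s: 7.67
ee_pos: [0.4955, 0.2153, 0.1536]
eef_rot: [3.141, 0.0, 1.876]
force: [0.7, -0.6, -0.9]
grip_width: 0.025
grip_force: 56.6
```

>>> carry_out:
  motion: "0 0 -0.001 0 0 0 255;0 0 -0.001 0 0 0 255;0 0 -0.001 0 0 0 255;0 0 0 0 0 0 255;0 0 0 0 0 0 255"

```text
time_s: 8.08
ee_pos: [0.4955, 0.2153, 0.1504]
eef_rot: [-3.142, -0.0, 1.876]
force: [-0.6, 0.2, -1.6]
grip_width: 0.0249
grip_force: 56.6
```

>>> carry_out:
  motion: "0 0 0 0 0 4 255;0 0 0 0 0 4 255;0 0 0 0 0 4 255;0 0 0 0 0 4 255;0 0 0 0 0 4 255;0 0 0 0 0 4 255;0 0 0 0 0 4 255;0 0 0 0 0 4 255;0 0 0 0 0 4 255;0 0 0 0 0 4 255;0 0 0 0 0 4 255;0 0 0 0 0 4 255"

```text
time_s: 9.08
ee_pos: [0.4958, 0.2156, 0.1505]
eef_rot: [3.14, 0.0, 2.717]
force: [2.6, 2.2, -3.3]
grip_width: 0.0251
grip_force: 56.4
```

```bash
python3 - <<'E'
from h import *
o=ctrl.get_obs();print(o['ee_pos'],o['eef_rot'],o['force'],o['moment'],o['grip_width'])
E
```

```text
[0.49575999 0.21564073 0.15054873] [3.14042478e+00 4.68626900e-04 2.71723169e+00] [ 2.57391504  2.16349405 -3.26936954] [ 0.70580317 -0.66499472 -0.07177971] 0.025099522674384922
```

>>> carry_out:
  motion: "0 0 0 0 0 4 255;0 0 0 0 0 4 255;0 0 0 0 0 4 255;0 0 0 0 0 4 255;0 0 0 0 0 4 255;0 0 0 0 0 4 255;0 0 0 0 0 4 255;0 0 0 0 0 4 255;0 0 0 0 0 4 255;0 0 0 0 0 3 255;0 0 0 0 0 0 255;0 0 0 0 0 0 255"

```text
time_s: 10.08
ee_pos: [0.4959, 0.2158, 0.1507]
eef_rot: [3.141, 0.002, -2.889]
force: [2.4, 4.0, -2.3]
grip_width: 0.0249
grip_force: 56.4
```

```bash
python3 - <<'E'
from h import *
o=ctrl.get_obs();print(o['ee_pos'],o['eef_rot'],o['force'],o['moment'],o['grip_width'])
E
```

```text
[0.49587509 0.21579041 0.15066139] [ 3.14076824e+00  1.59284990e-03 -2.88903392e+00] [ 2.37751945  3.95730256 -2.34438322] [ 1.19158955 -0.94175637 -0.01170051] 0.024860474852772447
```

>>> carry_out:
  motion: "0 0 0 0 0 2 255;0 0 0 0 0 2 255;0 0 0 0 0 0 255;0 0 0 0 0 0 255"

```text
time_s: 10.42
ee_pos: [0.4959, 0.2158, 0.1507]
eef_rot: [3.141, 0.002, -2.82]
force: [2.9, 4.7, -3.5]
grip_width: 0.0247
grip_force: 56.3
```

```bash
python3 - <<'E'
from h import *
o=ctrl.get_obs();print(o['ee_pos'],o['eef_rot'],o['force'],o['moment'],o['grip_width'])
c=cam('side')
u,v=proj(c,[.495,.23,.075]).round().astype(int);print(u,v)
a=cv2.resize(c['pixels'][v-28:v+26,u-35:u+35,::-1],None,fx=10,fy=10,interpolation=cv2.INTER_CUBIC)
cv2.imwrite('pics/turned.png',a)
E
```

```text
[0.49585258 0.21577611 0.1506633 ] [ 3.14080721e+00  1.58625806e-03 -2.81965491e+00] [ 2.92776999  4.71631608 -3.54418032] [ 1.42854269 -1.06811766 -0.10833461] 0.024660927971621074
233 184
```

View pics/turned.png

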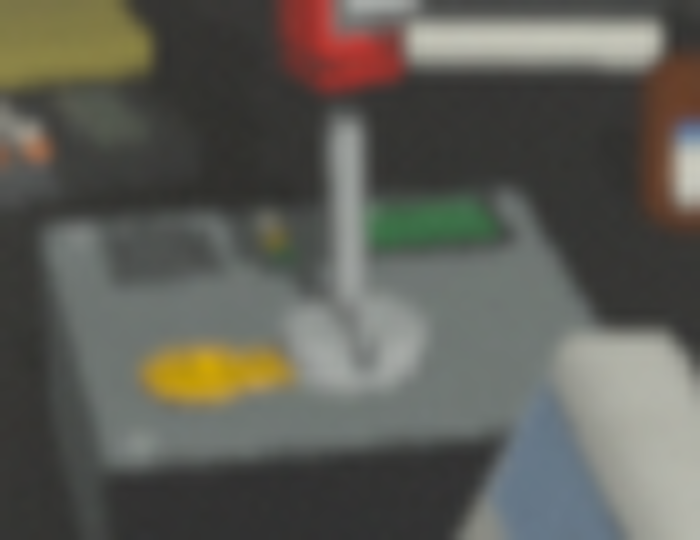

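The shutter now points left, at (200,375), off the button well. The blade sits in the slot, which runs up the image at (355,340). I'll relax the twist and lift.

>>> carry_out:
  motion: "0 0 0 0 0 -3 255;0 0 0 0 0 -3 255;0 0 0 0 0 0 255;0 0 0.005 0 0 0 255;0 0 0.005 0 0 0 255;0 0 0.007 0 0 0 255;0 0 0.008 0 0 0 255;0 0 0 0 0 0 255;0 0 0 0 0 0 255;0 0 0 0 0 0 255"

```text
time_s: 11.3
ee_pos: [0.4953, 0.2152, 0.1753]
eef_rot: [-3.142, -0.0, -2.923]
force: [0.7, 0.4, -1.5]
grip_width: 0.0247
grip_force: 56.6
```

```bash
python3 - <<'E'
from h import *
o=ctrl.get_obs();print(o['ee_pos'],o['eef_rot'],o['force'],o['moment'],o['grip_width'])
c=cam('side')
u,v=proj(c,[.495,.23,.085]).round().astype(int);print(u,v)
x,y,z=o['ee_pos'];z-=.0834
f=lambda P:((proj(c,P)-[u-35,v-28]+.5)*10).round()
a=cv2.resize(c['pixels'][v-28:v+26,u-35:u+35,::-1],None,fx=10,fy=10,interpolation=cv2.INTER_CUBIC)
cv2.imwrite('pics/lift2.png',a)
print('tip',f([x,y,z]),f([x,y,z+.06]),'button well',f([.4926,.254,.06]),'screw',f([.4958,.2158,.072]))
E
```

```text
[0.49532392 0.21521895 0.17534499] [-3.14152122e+00 -2.71939578e-04 -2.92334079e+00] [ 0.68319118  0.42214063 -1.45474206] [ 0.0830262  -0.14223451 -0.06028045] 0.02471526520513678
233 181
tip [356. 276.] [350.  38.] button well [336. 340.] screw [359. 351.]
```

View pics/lift2.png

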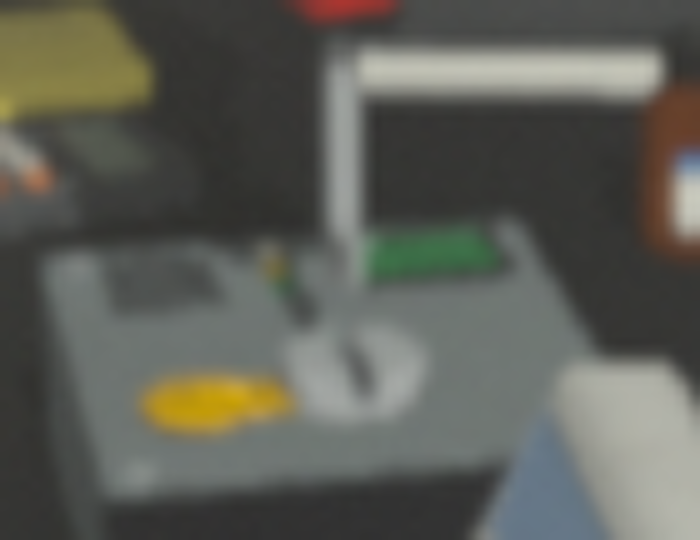

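The shutter is clear and the screw shows its slot empty; the blade is free. I'll move over the button.

>>> carry_out:
  motion: "-0.001 0.0095 0 0 0 0 255;-0.001 0.0095 0 0 0 0 255;-0.001 0.0095 0 0 0 0 255;0 0.0097 0 0 0 0 255;0 0 0 0 0 0 255;0 0 0 0 0 0 255;0 0 -0.01 0 0 0 255;0 0 -0.01 0 0 0 255;0 0 -0.01 0 0 0 255;0 0 -0.005 0 0 0 255;0 0 -0.004 0 0 0 255;0 0 0 0 0 0 255;0 0 0 0 0 0 255;0 0 0 0 0 0 255"

```text
time_s: 12.52
ee_pos: [0.4927, 0.2535, 0.1368]
eef_rot: [3.141, 0.001, -2.924]
force: [0.9, -0.0, -2.2]
grip_width: 0.0247
grip_force: 56.6
```

>>> carry_out:
  motion: "0 0 0 0 0 0 255;0 0 0 0 0 0 255"

```text
time_s: 12.68
ee_pos: [0.4926, 0.2535, 0.1368]
eef_rot: [3.142, 0.001, -2.924]
force: [0.3, 0.5, -1.2]
grip_width: 0.0247
grip_force: 56.6
```

>>> carry_out:
  motion: "0 0 -0.002 0 0 0 255;0 0 -0.002 0 0 0 255;0 0 -0.002 0 0 0 255;0 0 -0.001 0 0 0 255;0 0 0 0 0 0 255;0 0 0 0 0 0 255"

```text
time_s: 13.18
ee_pos: [0.4925, 0.2535, 0.1296]
eef_rot: [3.142, 0.0, -2.924]
force: [0.6, -0.3, 0.6]
grip_width: 0.0245
grip_force: 56.6
```

>>> carry_out:
  motion: "0 0 -0.001 0 0 0 255;0 0 0 0 0 0 255;0 0 0 0 0 0 255"

```text
time_s: 13.43
ee_pos: [0.4925, 0.2535, 0.1285]
eef_rot: [3.142, 0.0, -2.924]
force: [0.0, 0.9, 1.0]
grip_width: 0.0251
grip_force: 56.6
```

>>> carry_out:
  motion: "0 0 0 0 0 0 255"

```text
time_s: 13.52
ee_pos: [0.4925, 0.2535, 0.1286]
eef_rot: [3.142, 0.0, -2.924]
force: [-0.5, 0.0, 1.1]
grip_width: 0.0248
grip_force: 56.6
```

>>> carry_out:
  motion: "0 0 0 0 0 0 255"

```text
time_s: 13.6
ee_pos: [0.4925, 0.2535, 0.1285]
eef_rot: [3.142, 0.0, -2.924]
force: [-0.6, -0.3, 1.4]
grip_width: 0.0244
grip_force: 56.6
```

>>> carry_out:
  motion: "0 0 -0.001 0 0 0 255;0 0 -0.001 0 0 0 255;0 0 -0.001 0 0 0 255;0 0 0 0 0 0 255;0 0 0 0 0 0 255;0 0 0 0 0 0 255"

```text
time_s: 14.1
ee_pos: [0.4925, 0.2535, 0.1255]
eef_rot: [-3.142, 0.0, -2.924]
force: [0.4, 0.6, 3.4]
grip_width: 0.0252
grip_force: 56.6
```

>>> carry_out:
  motion: "0 0 0 0 0 0 255"

```text
time_s: 14.18
ee_pos: [0.4925, 0.2535, 0.1255]
eef_rot: [3.142, 0.0, -2.924]
force: [-1.3, -0.5, 4.4]
grip_width: 0.0246
grip_force: 56.6
```

>>> carry_out:
  motion: "0 0 0 0 0 0 255"

```text
time_s: 14.27
ee_pos: [0.4925, 0.2535, 0.1255]
eef_rot: [3.142, 0.0, -2.924]
force: [0.2, 0.2, 3.2]
grip_width: 0.0247
grip_force: 56.6
```

>>> carry_out:
  motion: "0 0 0 0 0 0 255"

```text
time_s: 14.35
ee_pos: [0.4925, 0.2535, 0.1255]
eef_rot: [3.142, 0.0, -2.924]
force: [0.5, -0.5, 3.5]
grip_width: 0.0247
grip_force: 56.6
```

>>> carry_out:
  motion: "0 0 0 0 0 0 255"

```text
time_s: 14.43
ee_pos: [0.4925, 0.2535, 0.1255]
eef_rot: [-3.142, 0.0, -2.924]
force: [0.3, -0.5, 3.4]
grip_width: 0.025
grip_force: 56.6
```

Fz is about 3.6 N plus the 1.4 N tool weight, so roughly 5.0 N on the button. That means about 5.9 mm of travel, which agrees with the kinematics.

```bash
python3 -c "
from station import ctrl
print(ctrl.hand_in())"
```

```text
the job is handed in; nothing more can be done
None
```

I handed the job in with the lock screw turned anticlockwise to about its stop, the shutter clear of the button, and the gripped driver holding the button about 6 mm down (by tool height and force); the result wasn't reported back.

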